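# Index the pulley on the rotary table and swing the lock lever over

## Task

Push the turntable's dial round with the fingertips against its upright tab, without gripping or lifting anything or touching the pulley, until the black index line on the dial lines up with the tip of the pointer on the surrounding scale ring. Then push the lock lever beside the dial all the way over to its other stop, the dial staying lined up. Leave the pointer where it is set and do not disturb the bolt, nut, weight and tin standing around.

Things in the scene. Friction and masses are not known exactly. Their poses are not given: they have to be found in the camera images.
- rotary_base: fixed grey base of a rotary indexing table: a disc 220 mm across and 30 mm high with white scale lines every 10 degrees on its rim, and a 75 mm wide, 26 mm high ear towards +y (to y = +180 mm) that carries the lock lever. Origin at the centre of the disc's underside, on the dial's axis; x, y, z of the base frame are used below, z up.
- dial_center (a point): centre of the dial's top face, on its vertical axis. The dial is a plain aluminium disc 164 mm across, its top 38 mm above the worktop; a silvery stepped pulley (50 mm across, 35 mm tall) is fixed on its centre. The dial rests on its spindle by its weight (about 0.6 kg) and would come up if lifted.
- dial (a joint): angle of the dial in rad, counter-clockwise from above; at 0 its index line points along the base's +x and its push tab lies at -x. Turns both ways, stays where left, needs about 2 N at the tab. Starts between -1.1 and -0.3.
- index_tip (a point): point 84 mm from the dial's axis, in line with the black index line (34 mm long, 4 mm wide, on the dial's top, ending at the rim).
- pointer (a joint): angle of the set pointer in rad, counter-clockwise from above, 0 along the base's +x; the dial is lined up when joint dial equals it. Set between 0.3 and 1.1; leave it alone (stiff).
- pointer_tip (a point): point 84 mm from the dial's axis, at the tip of the set pointer: a dark steel rider 20 mm wide with a pointed end towards the dial and a white centre line, on the scale ring, top 38 mm above the worktop.
- dial_tab_center (a point): middle of the dial's upright push tab, on the opposite side of the dial from the index line, 62 mm from the axis, 56 mm above the worktop. The tab is 26 mm long radially, 14 mm thick round the dial, and stands from the dial's top (38 mm) to 74 mm above the worktop.
- pulley: the silvery stepped pulley fixed on the middle of the dial, 50 mm across, from 38 to 73 mm above the worktop; origin at the centre of its underside. It is the workpiece: do not touch it.
- dial_tab_rear: half of the upright push tab on the dial (black plastic, each half 7 mm thick); origin at the middle of its foot. The half on the counter-clockwise side; push it to turn the dial clockwise. Pushing both halves at once counts as gripping.
- dial_tab_front: half of the upright push tab on the dial (black plastic, each half 7 mm thick); origin at the middle of its foot. The half on the clockwise side; push it to turn the dial counter-clockwise.
- lever (a joint): angle of the lock lever in rad, clockwise from above: 0 at the open stop (arm pointing midway between the base's -x and +y), 1.4 at the locked stop. Starts between 0 and 0.25, stays where left, needs about 2 N at its tab.
- lever_pivot (a point): the lever's vertical pivot axis, 38 mm above the worktop, at x = +20, y = +140 mm of the base.
- lever_tab_center (a point): middle of the upright push tab at the lever's end, 50 mm from the pivot, 56 mm above the worktop; the tab is 22 mm long along the arm, 14 mm thick across it, from 38 to 74 mm above the worktop.
- lever_tab_front: half of the upright push tab on the lever (black plastic, each half 7 mm thick); origin at the middle of its foot. The half to push for swinging the lever over to locked (clockwise). Pushing both halves at once counts as gripping.
- lever_tab_rear: half of the upright push tab on the lever (black plastic, each half 7 mm thick); origin at the middle of its foot. The other half, leading when the lever swings to locked.
- bolt: loose steel M16 bolt standing on its head, 52 mm tall, on the worktop on the base's -y side; origin at its foot. Leave alone.
- nut: loose steel nut, 28 mm wide, 13 mm high, on the base's -y side; origin at its foot. Leave alone.
- weight: loose brass-coloured knobbed weight, 29 mm across, 44 mm tall, beyond the base (+x); origin at its foot. Leave alone.
- tin: loose round grease tin, 66 mm across, 52 mm high, beyond the base's ear; origin at its foot. Leave alone.

How it is judged:
By the outcome, as a careful person would: the job done as asked, in the order asked, and still so for the second after the job is handed in, with the robot touching nothing.
It also fails if it takes over 54 s, if anything falls off the work surface, if the arm or the gripper's body presses on something with over 40 N, if the wrist force passes 120 N, or if a joint passes its speed limit or range.

## Robot

A 7-joint arm with a two-finger parallel gripper is mounted at the origin on a cart in front of the work surface, level with it; the furniture and walls round the work are solid. World frame = base frame: x ahead of the robot, y to its left, z up, the work surface at z = 0. Lengths are in m, angles in rad, forces in N, time in s.
With the tool pointing down it reaches from about 0.4 to 0.85 m from the base axis. Payload 10.4 kg.
Tool frame: the origin (TCP) lies at the very end of the fingers, on their centre line; the grasp point (between the pads) lies manip.hold_point_z behind it (manip.hold_point_z is the distance from the TCP to the grasp point, in m); z points along the fingers, y is the direction in which the jaws open and shut (so a half turn about z gives the same grasp; the last joint's range is limited). The gripper opens to 85 mm and grips with 20 to 120 N. Pads are 22 mm wide; open, the fingers measure 114 mm over their backs; the gripper's body (76 mm by 85 mm) begins 54 mm behind the grasp point. The pads swing forward as they close: fully open they stand 13 mm farther back than shut.
Start: joints at [1.189, 0.332, -0.065, 1.46, 0.022, 1.35, -0.088], TCP at [0.219, -0.585, 0.231] pointing down, gripper open.
Joint ranges: [-2.6, 2.6], [-0.5, 2.12], [-1.47, 1.34], [0.16, 2.42], [-1.27, 4.41], [0.06, 2.06], [-2.6, 2.6]. Speed limits (rad/s): [2.22, 2.22, 2.79, 2.79, 3.14, 3.14, 3.14].

## Interface

Orientations are given as a unit quaternion [x, y, z, w].
In Python, from workcell import manip gives the robot as it stands.
- The arm moves only by the tool jog_arm, never from a script. Its arguments are lists of equal length, an entry for each row: "translation": the shift along the world's x, y, z in mm, a list of three; "turn": the turn about the world's z in degrees. In form: {"translation": [[x, y, z], ...], "turn": [turn, ...]}. A call has 1 to 12 rows; each row is the pose to reach, as a shift and turn from the pose measured when the call began; what a row does not reach only later rows make up. A row lasts 1/12 s, in which the tool goes at most 41.7 mm and 7.16 degrees, less where a joint would pass 70% of its speed; a pose out of reach is approached as far as the arm can. A call with a gripper value outside its range is refused whole. "grip" is the finger opening in mm, from 0 to 85.4, set as the call begins (left out, the last holds). The fingers move at their own pace and stop on an object; "grip_force" is the grip in N (left out, the last holds). Time passes only in rows, so rows that repeat a pose let the fingers close. It gives the time, the measured TCP pose, the force and the opening at its end, in the units of the state.
- manip.get_obs(): the state, without advancing time (a new reading comes with each control period).
- manip.camera(name): name is "scene" or "top" or "wrist"; returns a dict with "frame" (400x640x3 uint8, red, green, blue), "mtx" (3x3 intrinsics, pixels), "k1" (the pictures are not rectified: a ray, as slopes to the right and down, at radius r is drawn at 1 + k1 r^2 times it, then the intrinsics apply), "pose" (4x4, takes a point from camera to world coordinates). Camera axes: x right, y down, z forward; pixel columns grow to the right and rows downward; lengths in m; the calibration is good to about 2 mm. A picture is of the moment at which its call begins. There is no depth.
- manip.hand_in(): hands the job in, once; it reports no verdict.
Trained networks look in a picture, given as the dict that the camera call returned (one of the last four; its "shot" number tells which), for a name from the list of things; names that differ only in an ending like _2 or _b are one class to them, and where a whole thing is asked for, a point or a joint stands for the part that bears it (a point fixed in the world has none). Each returns a list of dicts, best first, with "confidence" (0 to 1); they miss things now and then, are a little off and sometimes report something else, mostly with a low value. They report only what shows in the picture. A call takes as long as a camera call.
- manip.outline_of(picture, label): "mask" (400x640 bool, what is visible of it) and "extent" ([left, top, right, bottom] in pixels, round what is visible of it).
- manip.pinpoint(picture, label): "at" ([column, row] in pixels: a listed point, or the origin of a listed thing).
The state is a dict: "clock": time; "joint_pos": joint angles; "joint_velocities": joint speeds; "tau": joint torques, N m; "position": TCP position; "ee_rot": TCP orientation; "ft_force": force on the tool from outside, world axes, zero at the start; "torque": the same for the moment, N m; "grip_width": opening from 0.0 (shut) to 1.0 (fully open).
Only numpy, scipy, OpenCV 4.12 (cv2) and the standard library are available. Lean on these libraries where they do the work, as an engineer would, in place of code of your own. Each camera call takes 0.05 s, during which the arm holds its last target. There are 200 camera calls.

## Working session

There is one attempt and no reset: what is moved stays moved. The work goes in short steps, Python scripts to look and compute and a tool call to move; the robot and the scene stay as the last step left them, time stands still between calls to the robot, and variables do not carry over. Pictures are saved under pics/ and viewed, about 8 in all and at most 12, crops included, and the job is handed in when it is done.

Besides the shell and the picture viewer there is one more tool, called after "Request:" as a command line: name --pt "numbers of a row" for each row, then --argument value for the rest. jog_arm: Moves the arm, as the interface text tells. Its arguments: {"type":"object","properties":{"translation":{"type":"array"},"turn":{"type":"array"},"grip":{"type":"number"},"grip_force":{"type":"number"}},"required":["translation","turn"]}

```bash
mkdir -p pics; ls
cat > h.py <<'E'
import numpy as np,cv2
from workcell import manip
def ray(p,uv):
    K=np.array(p['mtx']);k=p['k1']
    d=np.array([(uv[0]-K[0,2])/K[0,0],(uv[1]-K[1,2])/K[1,1]]);u=d.copy()
    for _ in range(30): u=d/(1+k*(u@u))
    T=np.array(p['pose']);return T[:3,3],T[:3,:3]@np.array([u[0],u[1],1])
def atz(p,uv,z):
    o,d=ray(p,uv);return o+d*(z-o[2])/d[2]
def proj(p,X):
    T=np.array(p['pose']);c=T[:3,:3].T@(np.array(X)-T[:3,3]);u=c[:2]/c[2]
    u=u*(1+p['k1']*(u@u));K=np.array(p['mtx']);return np.array([K[0,0]*u[0]+K[0,2],K[1,1]*u[1]+K[1,2]])
Z=dict(dial_center=.038,index_tip=.038,pointer_tip=.038,dial_tab_center=.056,pulley=.038,lever_pivot=.038,lever_tab_center=.056,rotary_base=0,bolt=0,nut=0,weight=0,tin=0,dial_tab_front=.038,dial_tab_rear=.038,lever_tab_front=.038,lever_tab_rear=.038)
def look(p,names):
    r={}
    for n in names:
        q=manip.pinpoint(p,n)
        if q: r[n]=atz(p,q[0]['at'],Z[n]);print(n,round(q[0]['confidence'],2),np.round(q[0]['at'],1),np.round(r[n][:2]*1000,1))
        else: print(n,None)
    return r
def save(p,n): cv2.imwrite('pics/'+n+'.png',p['frame'][:,:,::-1])
E
python3 - <<'E'
from h import *
o=manip.get_obs();print(o['clock'],o['position'],o['ee_rot'],o['grip_width'],manip.hold_point_z)
for c in('top','scene'):
    p=manip.camera(c);save(p,c+'0');print(c,np.round(p['pose'],3).tolist());look(p,Z)
a=cv2.imread('pics/top0.png');b=cv2.imread('pics/scene0.png');cv2.imwrite('pics/a0.png',cv2.resize(np.vstack([a,b]),(480,600)))
E
```

```text
pics
0.0 [ 0.21931126 -0.5848666   0.23052399] [ 9.83953331e-01  1.78424644e-01 -1.57954227e-04 -6.80838778e-04] 1.003079847810819 0.0187
top [[-0.026, -0.984, 0.177, 0.452], [-1.0, 0.029, 0.009, 0.019], [-0.014, -0.177, -0.984, 1.018], [0.0, 0.0, 0.0, 1.0]]
dial_center 0.65 [377.  243.4] [526.3 -84.5]
index_tip 0.69 [406.6 217.8] [ 580.7 -152.5]
pointer_tip 0.65 [347.9 218.5] [582.9 -23. ]
dial_tab_center 0.88 [359.2 260.6] [489.5 -43.1]
pulley 0.56 [374.4 241.4] [530.8 -79. ]
lever_pivot 0.71 [316.4 229.1] [561.4  46.9]
lever_tab_center 0.83 [296.5 244. ] [528.5  89.9]
rotary_base 0.72 [376.1 249.4] [515.7 -85.9]
bolt 0.42 [444.1 261.6] [ 483.3 -238.7]
nut 0.45 [438.7 211.9] [ 597.1 -234.1]
weight 0.54 [370.  174.2] [690.4 -79.8]
tin 0.92 [319.4 176. ] [689.6  38.1]
dial_tab_front 0.44 [354.5 260.8] [490. -34.]
dial_tab_rear 0.61 [296.3 245.2] [527.3  91.7]
lever_tab_front 0.63 [291.7 247.1] [523.4 101.8]
lever_tab_rear 0.58 [295.9 243.7] [530.6  92.5]
scene [[0.75, -0.331, 0.573, 0.113], [-0.662, -0.39, 0.64, -0.517], [0.011, -0.859, -0.511, 0.511], [0.0, 0.0, 0.0, 1.0]]
dial_center 0.78 [329.6 262.8] [533.2 -81.1]
index_tip 0.59 [380.4 268.5] [ 590.3 -151.5]
pointer_tip 0.41 [327.6 235. ] [590.2 -13.6]
dial_tab_center 0.65 [290.6 251.5] [486.3 -28.3]
pulley None
lever_pivot 0.94 [291.5 226.7] [554.6  56. ]
lever_tab_center 0.92 [266.4 211.6] [533.7 112.5]
rotary_base 0.86 [330.3 283. ] [527.6 -90.4]
bolt 0.73 [374.7 344.2] [ 482.6 -239.4]
nut 0.47 [413.2 309.2] [ 588.3 -231.2]
weight 0.72 [387.3 245.3] [696.8 -80.9]
tin 0.63 [346.3 223.8] [689.9  32.4]
dial_tab_front None
dial_tab_rear 0.77 [293.5 263.2] [483.3 -39.8]
lever_tab_front 0.47 [266.5 226.4] [516.7  89.8]
lever_tab_rear None
```

View pics/top0.png

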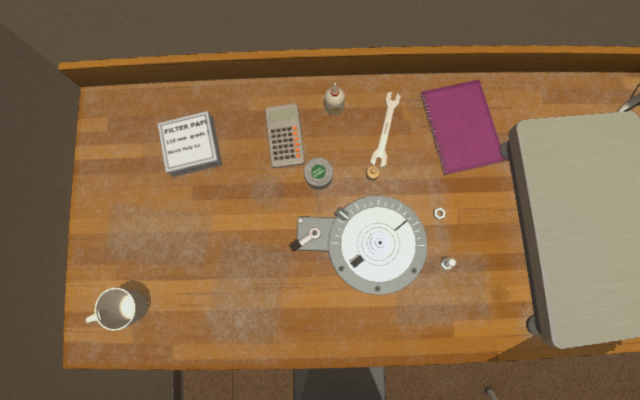

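The top view shows the disc at about (378,243), the black index line toward (402,226), the pointer at (343,213), the dial tab at (357,261) and the lever tab at (296,245). A large grey block stands at the right, (520-640,115-345).

View pics/scene0.png

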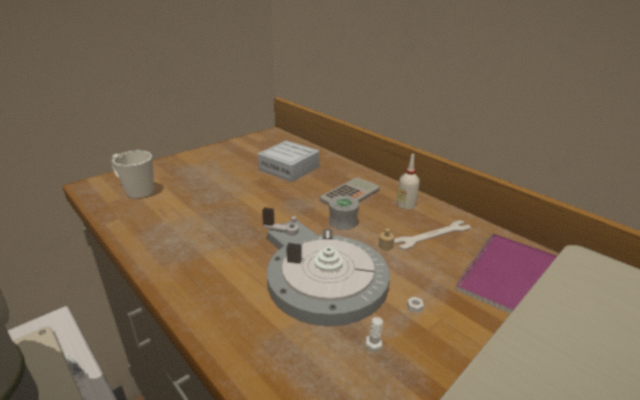

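Run:
```python
from h import *
p=manip.camera('top')
for uv in((510,120),(528,345),(640,110),(640,345)):
    print(uv,[np.round(atz(p,uv,z)[:2],3).tolist() for z in (0,.2,.4)])
print(proj(p,manip.get_obs()['position']))
```

```text
(510, 120) [[0.816, -0.425], [0.744, -0.338], [0.673, -0.251]]
(528, 345) [[0.291, -0.417], [0.323, -0.332], [0.354, -0.246]]
(640, 110) [[0.839, -0.771], [0.763, -0.616], [0.687, -0.46]]
(640, 345) [[0.273, -0.688], [0.308, -0.549], [0.344, -0.41]]
[672.51908354 395.51500525]
```

The scene view shows the same layout, with the grey block low at the lower right. I'll go round its front side, raised, with the fingers shut.

Request:
jog_arm --pt "0 0 40" --pt "0 0 80" --pt "0 35 110" --pt "5 75 120" --pt "10 115 130" --pt "20 150 130" --pt "30 185 130" --pt "50 220 130" --pt "70 250 130" --pt "95 280 130" --pt "120 310 130" --pt "145 340 130" --turn '[0,0,0,0,0,0,0,0,0,0,0,0]' --grip 0 --grip_force 60

```text
clock: 2.75
position: [0.3652, -0.2435, 0.3618]
ee_rot: [0.984, 0.178, 0.0, 0.001]
ft_force: [1.0, -1.2, 0.3]
grip_width: 0.002
```

Request:
jog_arm --pt "20 30 0" --pt "40 60 0" --pt "55 95 0" --pt "65 130 0" --pt "75 160 0" --pt "75 165 0" --pt "75 165 0" --turn '[7,14,20,20,20,20,20]'

```text
clock: 3.33
position: [0.4405, -0.0762, 0.362]
ee_rot: [0.937, 0.349, 0.001, 0.001]
ft_force: [0.8, -0.7, -0.4]
grip_width: 0.001
```

Run:
```python
from h import *
o=manip.get_obs();print(o['clock'],o['position'],o['ee_rot'],o['grip_width'],o['joint_pos'],o['ft_force'])
p=manip.camera('wrist');save(p,'w1');print(np.round(p['pose'],3).tolist());look(p,['dial_center','index_tip','pointer_tip','dial_tab_center','lever_pivot','lever_tab_center','rotary_base'])
```

```text
3.3333 [ 0.44052623 -0.07624567  0.36203852] [9.37297708e-01 3.48528504e-01 5.22676802e-04 7.84270525e-04] 0.0011591727659147196 [ 0.722253   -0.08563526 -0.59877744  1.64390165 -0.04732028  1.56683279
 -0.73350226] [ 0.75090965 -0.70544932 -0.43554232]
[[0.654, -0.724, -0.218, 0.495], [-0.756, -0.626, -0.191, -0.028], [0.001, 0.29, -0.957, 0.505], [0.0, 0.0, 0.0, 1.0]]
dial_center 0.74 [356.8 117.6] [519.6 -80.5]
index_tip 0.63 [414.1 117.1] [ 578.7 -147.4]
pointer_tip 0.67 [355.8  62.2] [577.  -25.3]
dial_tab_center 0.93 [318.6 117.5] [481.4 -35.2]
lever_pivot 0.94 [304.8  38.7] [551.8  52. ]
lever_tab_center 0.91 [266.9  31.5] [522.2  94.5]
rotary_base None
```

View pics/w1.png

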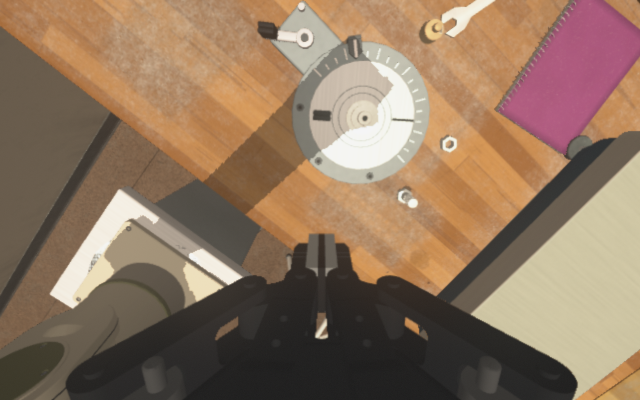

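The wrist view shows the dial at (360,118), tab at (321,115), index at (403,119), pointer at (355,45) and lever tab at (267,30). This matches the triangulation: centre about (524,-83), tab angle about 130°, pointer about 47.5°. I'll go down on the clockwise side of the tab.

Request:
jog_arm --pt "22 20 0" --pt "45 40 -20" --pt "66 60 -50" --pt "66 60 -90" --pt "66 60 -130" --pt "66 60 -170" --pt "66 60 -205" --pt "66 60 -235" --pt "66 60 -260" --pt "66 60 -260" --turn '[0,0,0,0,0,0,0,0,0,0]'

```text
clock: 4.57
position: [0.5029, -0.0198, 0.0971]
ee_rot: [0.938, 0.345, -0.003, -0.001]
ft_force: [-1.1, 0.2, 0.4]
grip_width: 0.002
```

Run:
```python
from h import *
o=manip.get_obs();print(o['clock'],o['position'],o['ft_force'])
L=['dial_center','index_tip','pointer_tip','dial_tab_center','lever_pivot','lever_tab_center']
for c in('wrist','scene'):
    p=manip.camera(c);save(p,c+'2');print(c);look(p,L);print(proj(p,o['position']))
a=cv2.imread('pics/wrist2.png');b=cv2.imread('pics/scene2.png')[150:350,180:480]
cv2.imwrite('pics/a2.png',np.vstack([cv2.resize(a,(480,300)),cv2.resize(b,(450,300))[:, :450] if 0 else cv2.resize(b,(480,300))]))
```

```text
4.5667 [ 0.50293244 -0.01981569  0.09708289] [-1.14615013  0.197912    0.42233734]
wrist
dial_center 0.61 [406.5 244.7] [523. -87.]
index_tip 0.95 [512.7 248.8] [ 574.1 -152.3]
pointer_tip 0.71 [400.8 135.5] [578.4 -25.2]
dial_tab_center 0.92 [329.9 249.7] [488.6 -38.7]
lever_pivot 0.76 [284.9  86.2] [551.9  54.6]
lever_tab_center 0.92 [198.2  75.5] [524.   95.1]
[322.84938135 247.26396481]
scene
dial_center 0.76 [328.8 263.4] [530.9 -81.4]
index_tip 0.63 [375.8 269.1] [ 582.9 -147.3]
pointer_tip 0.57 [326.6 238.1] [581.5 -20.2]
dial_tab_center 0.56 [291.2 251.6] [486.9 -29.2]
lever_pivot 0.78 [289.7 226.6] [552.   58.7]
lever_tab_center None
[294.49445807 227.00750896]
```

View pics/a2.png

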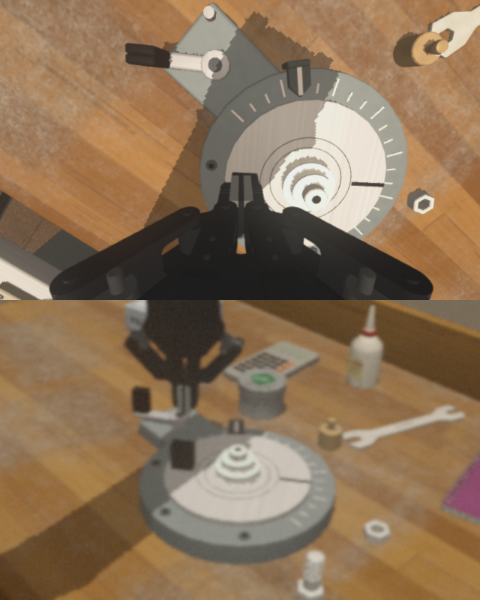

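The fingers are above the clockwise side of the tab, clear of everything. Descending.

Request:
jog_arm --pt "4 4 -15" --pt "4 4 -30" --pt "4 4 -42" --pt "4 4 -45" --pt "4 4 -45" --pt "4 4 -45" --turn '[0,0,0,0,0,0]'

```text
clock: 5.77
position: [0.5102, -0.0153, 0.0571]
ee_rot: [0.938, 0.346, 0.0, 0.0]
ft_force: [0.1, 0.0, 0.5]
grip_width: -0.001
```

Run:
```python
from h import *
from scipy.optimize import least_squares
o=manip.get_obs();print(o['clock'],o['position'],o['ft_force'])
L=['dial_center','index_tip','pointer_tip','dial_tab_center','lever_pivot','lever_tab_center']
obs=[]
for c in('top','scene','wrist'):
    p=manip.camera(c)
    for n in L:
        q=manip.pinpoint(p,n)
        if q and q[0]['confidence']>.4: obs.append((p,n,np.array(q[0]['at'])))
def pt(v,n):
    cx,cy,y,d,pn,l=v;C=np.array([cx,cy]);u=lambda a:np.array([np.cos(a),np.sin(a)])
    P=C+20e-3*u(y)+.14*u(y+np.pi/2)
    xy=dict(dial_center=C,index_tip=C+.084*u(y+d),pointer_tip=C+.084*u(y+pn),dial_tab_center=C-.062*u(y+d),lever_pivot=P,lever_tab_center=P+.05*u(y+.75*np.pi-l))[n]
    return [*xy,Z[n]]
# residual as mm-scale: pixel error * distance
f=lambda v:np.concatenate([(proj(p,pt(v,n))-a)*np.linalg.norm(p['pose'][:3,3]-pt(v,n))/p['mtx'][0][0]*1e3 for p,n,a in obs])
s=least_squares(f,[.524,-.083,-.07,-.8,.9,.1],loss='soft_l1',f_scale=3)
print(np.round(s.x,4));[print(n,np.round(r,1)) for (p,n,a),r in zip(obs,f(s.x).reshape(-1,2))]
```

```text
5.7667 [ 0.5102138  -0.01531719  0.05713823] [0.14965238 0.04687475 0.49676006]
[ 0.5261 -0.0839 -0.0646 -0.8844  0.8834  0.0603]
index_tip [-4.9  3. ]
lever_pivot [-3.5 -0.3]
lever_tab_center [-4.9  7.4]
dial_center [-2.   6.4]
index_tip [0.7 6.7]
pointer_tip [-1.2 -2.9]
dial_tab_center [6.9 3.5]
lever_pivot [ 1.  -0.2]
lever_tab_center [4.6 5.1]
dial_center [ 2.8 -1.6]
index_tip [0.2 2.2]
pointer_tip [ 0.9 -3.7]
dial_tab_center [ 86.3 115.6]
lever_pivot [ -80.1 -104.3]
lever_tab_center [ 0.9 -1.1]
```

```bash
cat >> h.py <<'E'
def arc(C,r,off,th,pos,yaw0):
    # finger pose for tab at world angle th(deg); off = mm clockwise of tab
    for t in th:
        a=np.radians(t);F=C+r*np.array([np.cos(a),np.sin(a)])+off*np.array([np.sin(a),-np.cos(a)])
        print(round(t,1),np.round(F-pos).astype(int).tolist(),'turn',round((t-90-yaw0+90)%180-90,1))
def yaw(o):
    q=o['ee_rot'];return np.degrees(2*np.arctan2(q[1],q[0]))
E
python3 - <<'E'
from h import *
o=manip.get_obs();print(yaw(o))
arc(np.array([525.5,-84]),66,18,list(range(130,226,6)),o['position'][:2]*1e3,yaw(o))
E
```

```text
40.4502804330707
130 [-13, -7] turn -0.5
136 [-20, -10] turn 5.5
142 [-26, -14] turn 11.5
148 [-31, -18] turn 17.5
154 [-36, -24] turn 23.5
160 [-40, -29] turn 29.5
166 [-44, -35] turn 35.5
172 [-47, -42] turn 41.5
178 [-50, -48] turn 47.5
184 [-52, -55] turn 53.5
190 [-53, -62] turn 59.5
196 [-53, -70] turn 65.5
202 [-53, -77] turn 71.5
208 [-51, -84] turn 77.5
214 [-49, -91] turn 83.5
220 [-47, -97] turn 89.5
```

Request:
jog_arm --pt "0 0 -5" --pt "-7 -4 -5" --pt "-13 -7 -5" --pt "-20 -10 -5" --pt "-26 -14 -5" --pt "-31 -18 -5" --pt "-36 -24 -5" --pt "-40 -29 -5" --pt "-44 -35 -5" --pt "-47 -42 -5" --pt "-47 -42 -5" --turn '[0,0,0,5.5,11.5,17.5,23.5,29.5,35.5,41.5,41.5]'

```text
clock: 7.73
position: [0.4618, -0.0588, 0.0516]
ee_rot: [0.754, 0.657, -0.0, 0.0]
ft_force: [0.7, 0.5, -0.3]
grip_width: 0.004
```

Run:
```python
from h import *
o=manip.get_obs();print(o['clock'],o['position'],o['ft_force'],yaw(o))
for c in('wrist','scene'):
    p=manip.camera(c);save(p,c+'3');print(c);look(p,['dial_center','index_tip','pointer_tip','dial_tab_center'])
a=cv2.imread('pics/wrist3.png');b=cv2.imread('pics/scene3.png')[150:350,180:480]
cv2.imwrite('pics/a3.png',np.vstack([cv2.resize(a,(480,300)),cv2.resize(b,(480,300))]))
arc(np.array([525.5,-84]),66,18,list(range(176,230,6)),o['position'][:2]*1e3,yaw(o))
```

```text
7.7333 [ 0.46176507 -0.05880903  0.05159149] [ 0.73457381  0.47585046 -0.25178081] 82.14082999132359
wrist
dial_center 0.81 [432.8 267.5] [525.3 -87.4]
index_tip 0.93 [568.2 261.8] [608.5 -95.4]
pointer_tip 0.97 [534.8 153.3] [582.4 -24.7]
dial_tab_center None
scene
dial_center 0.95 [329.  265.5] [527.1 -86.1]
index_tip 0.74 [363.9 248. ] [613.  -90.2]
pointer_tip 0.46 [326.  237.8] [581.3 -18.7]
dial_tab_center 0.92 [295.  269.9] [459.8 -73.8]
176 [-1, -3] turn 3.9
182 [-3, -10] turn 9.9
188 [-4, -17] turn 15.9
194 [-5, -24] turn 21.9
200 [-4, -31] turn 27.9
206 [-3, -38] turn 33.9
212 [-2, -45] turn 39.9
218 [1, -52] turn 45.9
224 [4, -58] turn 51.9
```

View pics/a3.png

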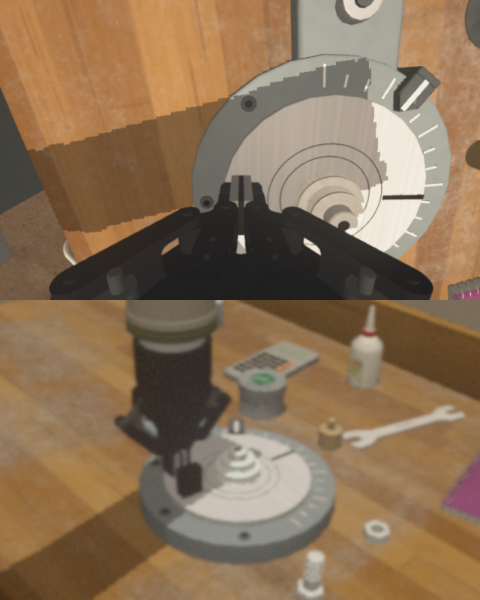

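The tab is being pushed cleanly: the index now points nearly along +x, with about 50° to go. Continuing, and stopping about 10° short.

Request:
jog_arm --pt "-1 -3 0" --pt "-3 -10 0" --pt "-4 -17 0" --pt "-5 -24 0" --pt "-4 -31 0" --pt "-3 -38 0" --pt "-2 -45 0" --pt "-1 -48 0" --pt "-1 -48 0" --turn '[4,10,16,22,28,34,40,43,43]'

```text
clock: 8.98
position: [0.4621, -0.1056, 0.0516]
ee_rot: [0.462, 0.887, 0.001, -0.0]
ft_force: [-0.3, 0.1, -0.1]
grip_width: 0.002
```

Run:
```python
from h import *
o=manip.get_obs();print(o['clock'],o['position'],o['ft_force'],yaw(o),o['joint_pos'])
for c in('wrist','scene','top'):
    p=manip.camera(c);save(p,c+'4');print(c);look(p,['dial_center','index_tip','pointer_tip','dial_tab_center'])
cv2.imwrite('pics/a4.png',cv2.imread('pics/wrist4.png'))
arc(np.array([525.5,-84]),66,18,list(range(212,232,2)),o['position'][:2]*1e3,yaw(o))
```

```text
8.9833 [ 0.46206056 -0.1056334   0.05163999] [-0.33901676  0.13739957 -0.05968949] 125.00132061893883 [ 0.93062938  0.31814826 -0.88450687  2.00480659  0.29976273  0.9523968
  0.5051535 ]
wrist
dial_center None
index_tip 0.57 [561.  268.5] [594.3 -37.3]
pointer_tip 0.56 [564.6 242.4] [582.3 -24.1]
dial_tab_center 0.6 [407.8 240.2] [493.7 -73.4]
scene
dial_center 0.61 [327.  263.8] [527.7 -80.1]
index_tip 0.85 [340.6 236.5] [606.1 -34. ]
pointer_tip 0.61 [326.3 236.5] [584.7 -15.8]
dial_tab_center 0.6 [318.  275.9] [ 478.9 -110.8]
top
dial_center 0.79 [375.3 242.5] [528.4 -80.9]
index_tip 0.97 [357.5 210.8] [599.4 -44.8]
pointer_tip 0.5 [347.7 219. ] [581.8 -22.5]
dial_tab_center None
212 [-2, 2] turn -3.0
214 [-1, 0] turn -1.0
216 [-1, -3] turn 1.0
218 [0, -5] turn 3.0
220 [1, -7] turn 5.0
222 [2, -9] turn 7.0
224 [3, -11] turn 9.0
226 [5, -13] turn 11.0
228 [6, -15] turn 13.0
230 [7, -17] turn 15.0
```

View pics/a4.png

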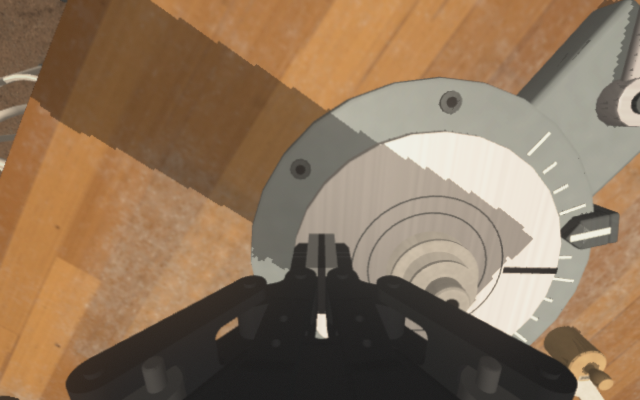

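The index line runs (503,270)-(557,271). The pointer tip is at (562,235), with its white line (570,237)-(610,231). The index is still clockwise of the pointer. I'll compute the angle that remains.

```bash
cat >> h.py <<'E'
def meas(p,px,C=None):
    # px: index inner,outer, pointer tip,tail pixels
    P=[atz(p,u,.038)[:2]*1e3 for u in px];d1=P[1]-P[0];d2=P[3]-P[2]
    A=lambda v:np.degrees(np.arctan2(v[1],v[0]))
    print('pts',np.round(P,1).tolist(),'idxdir',A(d1).round(1),'ptrdir',A(d2).round(1))
    C1=P[1]-d1/np.linalg.norm(d1)*82
    for c in (C1,P[2]-d2/np.linalg.norm(d2)*84,np.array([525.5,-84])): print('C',c.round(1),'idx',A(P[1]-c).round(1),'ptr',A(P[2]-c).round(1),'rem',(A(P[2]-c)-A(P[1]-c)).round(1), 'r',np.linalg.norm(P[1]-c).round(1),np.linalg.norm(P[2]-c).round(1))
E
python3 - <<'E'
from h import *
p=manip.camera('wrist')
meas(p,[(503,270),(557,271),(562,235),(612,230)])
E
```

```text
pts [[565.2, -58.5], [594.0, -39.6], [577.6, -21.3], [600.5, -1.5]] idxdir 33.3 ptrdir 40.8
C [525.5 -84.6] idx 33.3 ptr 50.5 rem 17.2 r 82.0 82.1
C [514.1 -76.2] idx 24.6 ptr 40.8 rem 16.2 r 87.9 84.0
C [525.5 -84. ] idx 33.0 ptr 50.3 rem 17.3 r 81.6 81.5
```

Request:
jog_arm --pt "1 -4 0" --pt "2 -7 0" --pt "3 -10 0" --pt "4 -12 0" --pt "5 -14 0" --pt "5 -14 0" --pt "5 -14 0" --turn '[2,5,8,10,12,12,12]'

```text
clock: 10.37
position: [0.4671, -0.119, 0.0518]
ee_rot: [0.368, 0.93, 0.001, 0.0]
ft_force: [-0.2, 1.3, 0.1]
grip_width: -0.002
```

Run:
```python
from h import *
o=manip.get_obs();print(o['clock'],o['position'],o['ft_force'],yaw(o))
p=manip.camera('wrist')
T=proj(p,[.5794,-.0195,.038]);print(T)
x0,y0=int(min(T[0]-60,440)),int(T[1]-60);x0=min(x0,440)
print(x0,y0);cv2.imwrite('pics/a5.png',cv2.resize(p['frame'][y0:y0+133,x0:x0+200,::-1],(800,532),interpolation=cv2.INTER_CUBIC))
save(p,'wrist5')
arc(np.array([525.5,-84]),66,18,[226,227,228,230,232,234,236],o['position'][:2]*1e3,yaw(o))
```

```text
10.3667 [ 0.46711387 -0.11903874  0.0517541 ] [-0.22002308  1.34699917  0.06360798] 136.8656170250714
[565.7733304  259.89801467]
440 199
226 [0, 0] turn -0.9
227 [0, -1] turn 0.1
228 [1, -2] turn 1.1
230 [2, -4] turn 3.1
232 [4, -6] turn 5.1
234 [5, -8] turn 7.1
236 [7, -10] turn 9.1
```

View pics/a5.png

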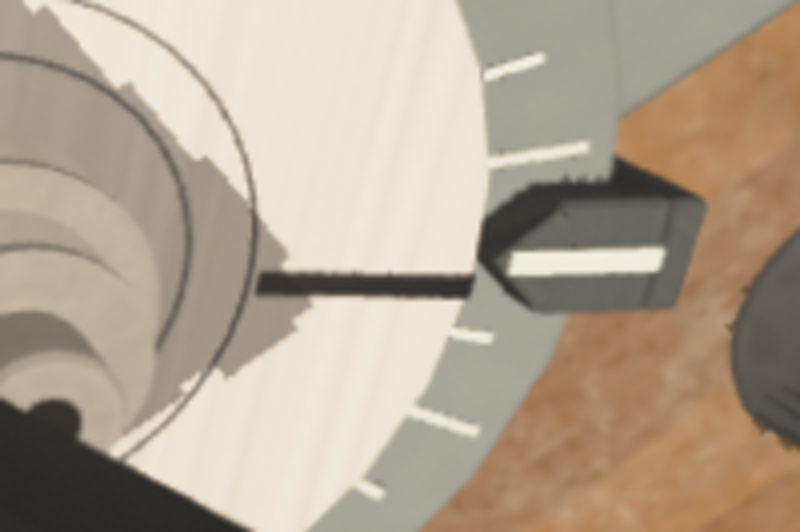

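The crop (4x, origin 440,199) shows the index at (504.5,270)-(558.3,271) full scale. The pointer's white line is at (567,265.3)-(606,263.8).

Run:
```python
from h import *
p=manip.camera('wrist')
meas(p,[(504.5,270),(558.3,271),(562.8,265),(606,263.8)])
```

```text
pts [[559.0, -51.2], [583.1, -26.9], [581.3, -22.7], [599.7, -2.2]] idxdir 45.2 ptrdir 48.0
C [525.4 -85.1] idx 45.2 ptr 48.1 rem 2.9 r 82.0 83.8
C [525.1 -85.1] idx 45.2 ptr 48.0 rem 2.9 r 82.2 84.0
C [525.5 -84. ] idx 44.8 ptr 47.7 rem 2.9 r 81.1 82.9
```

Request:
jog_arm --pt "0.5 -1 0" --pt "1 -2 0" --pt "2 -3 0" --pt "2 -3 0" --pt "2 -3 0" --turn '[1,2,3,3,3]'

```text
clock: 10.88
position: [0.4691, -0.1223, 0.0518]
ee_rot: [0.343, 0.939, 0.001, 0.0]
ft_force: [-2.2, 0.5, -0.1]
grip_width: 0.002
```

Run:
```python
from h import *
o=manip.get_obs();print(o['clock'],o['position'],o['ft_force'],yaw(o))
p=manip.camera('wrist')
T=proj(p,[.5814,-.0227,.038]);x0,y0=440,int(T[1]-66)
print(x0,y0);cv2.imwrite('pics/a6.png',cv2.resize(p['frame'][y0:y0+133,x0:x0+200,::-1],(800,532),interpolation=cv2.INTER_CUBIC))
save(p,'wrist6')
```

```text
10.8833 [ 0.4690813  -0.12226739  0.05177676] [-2.17757035  0.5236528  -0.12727507] 139.85609578308976
440 205
```

View pics/a6.png

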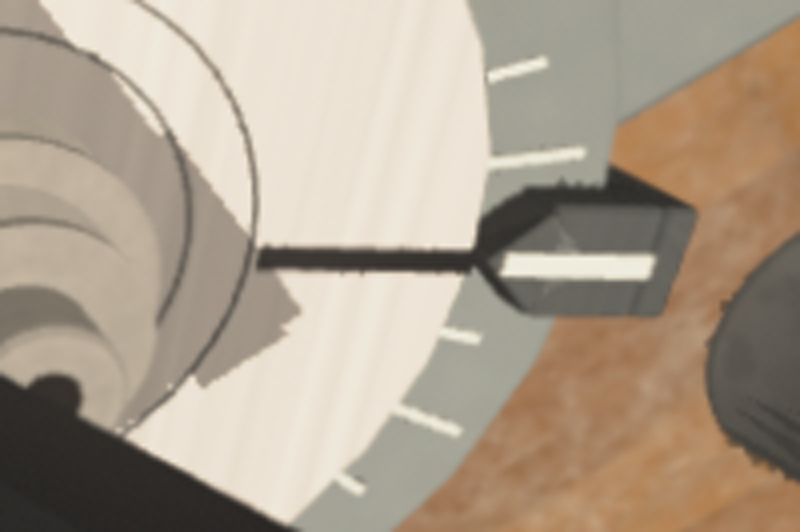

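The index, (258,257)-(472,262) in the crop, now runs into the pointer's white line, (500,265)-(654,267).

Run:
```python
from h import *
p=manip.camera('wrist');f=lambda u,v:(440+u/4-.375,205+v/4-.375)
meas(p,[f(258,257),f(472,262),f(490,264.9),f(654,267)])
g=cv2.cvtColor(p['frame'],cv2.COLOR_RGB2GRAY).astype(float)
# subpixel: index dark centroid by column, white line centroid
I=[];W=[]
for c in range(510,554):
    col=g[258:282,c];w=np.clip(110-col,0,None)
    if w.sum()>0:I.append((c,258+(w*np.arange(24)).sum()/w.sum()))
for c in range(568,601):
    col=g[260:282,c];w=np.clip(col-150,0,None)
    if w.sum()>0:W.append((c,260+(w*np.arange(22)).sum()/w.sum()))
a=np.polyfit(*zip(*I),1);b=np.polyfit(*zip(*W),1);print(len(I),len(W),np.polyval(a,[504,558]),np.polyval(b,[562.5,603]))
meas(p,[(504,np.polyval(a,504)),(558,np.polyval(a,558)),(562.5,np.polyval(b,562.5)),(603,np.polyval(b,603))])
```

```text
pts [[556.4, -49.4], [579.2, -24.1], [581.6, -22.1], [599.3, -2.2]] idxdir 47.9 ptrdir 48.4
C [524.3 -85. ] idx 47.9 ptr 47.6 rem -0.3 r 82.0 85.0
C [525.9 -85. ] idx 48.8 ptr 48.4 rem -0.3 r 81.0 84.0
C [525.5 -84. ] idx 48.1 ptr 47.8 rem -0.3 r 80.5 83.5
44 33 [268.94606029 270.09169484] [270.53389209 271.49244154]
pts [[556.4, -49.5], [579.4, -23.9], [581.6, -21.9], [599.3, -2.3]] idxdir 48.1 ptrdir 47.8
C [524.6 -84.9] idx 48.1 ptr 47.9 rem -0.2 r 82.0 85.0
C [525.1 -84.1] idx 47.9 ptr 47.8 rem -0.2 r 81.0 84.0
C [525.5 -84. ] idx 48.1 ptr 48.0 rem -0.2 r 80.7 83.7
```

The dial is aligned to within about 0.3°. I'll back off square to the tab, rise, and move over to the lever's push side.

Request:
jog_arm --pt "-4 3 0" --pt "-11 10 0" --pt "-11 10 0" --pt "-11 10 30" --pt "-11 10 65" --pt "-11 30 70" --pt "-5 55 70" --pt "5 80 70" --pt "12 110 70" --pt "20 145 70" --pt "28 180 70" --pt "28 201 70" --turn '[0,0,0,0,0,7,14,21,28,35,42,49]'

```text
clock: 11.98
position: [0.4976, 0.0826, 0.1223]
ee_rot: [-0.081, 0.997, 0.001, 0.001]
ft_force: [0.1, -0.4, -0.1]
grip_width: 0.003
```

Request:
jog_arm --pt "0 2 0" --pt "0 2 0" --pt "0 2 0" --pt "0 2 0" --pt "0 2 0" --pt "0 2 0" --turn '[7,14,21,27,27,27]'

```text
clock: 12.48
position: [0.4974, 0.0847, 0.1223]
ee_rot: [-0.31, 0.951, 0.001, 0.0]
ft_force: [0.6, -0.9, -0.8]
grip_width: -0.001
```

Run:
```python
from h import *
o=manip.get_obs();print(o['clock'],o['position'],o['ft_force'],yaw(o),o['joint_pos'])
for c in('wrist','scene'):
    p=manip.camera(c);save(p,c+'7');print(c);look(p,['dial_center','index_tip','pointer_tip','lever_pivot','lever_tab_center'])
a=cv2.imread('pics/wrist7.png');b=cv2.imread('pics/scene7.png')[150:350,180:480]
cv2.imwrite('pics/a7.png',np.vstack([cv2.resize(a,(480,300)),cv2.resize(b,(480,300))]))
```

```text
12.4833 [0.49736169 0.08471215 0.12227191] [ 0.63833425 -0.90331993 -0.81836833] 216.14393918514796 [ 0.81137443  0.44512177 -1.26263037  1.86145693  0.4577383   1.1753398
  1.59419732]
wrist
dial_center 0.56 [113.7 103.2] [525.7 -86. ]
index_tip 0.56 [154.9 206.9] [581.6 -22.9]
pointer_tip 0.62 [157.  206.9] [580.6 -21.5]
lever_pivot 0.75 [113.4 103.6] [526.1 -86.1]
lever_tab_center 0.6 [307.8 241.4] [524.5  93.2]
scene
dial_center 0.64 [326.  265.3] [523.5 -82.2]
index_tip 0.88 [327.  238.1] [582.1 -20.7]
pointer_tip 0.64 [330.5 236.3] [591.5 -20.6]
lever_pivot 0.9 [291.5 226.2] [555.7  57.5]
lever_tab_center 0.95 [270.7 210.8] [542.3 109.3]
```

View pics/a7.png

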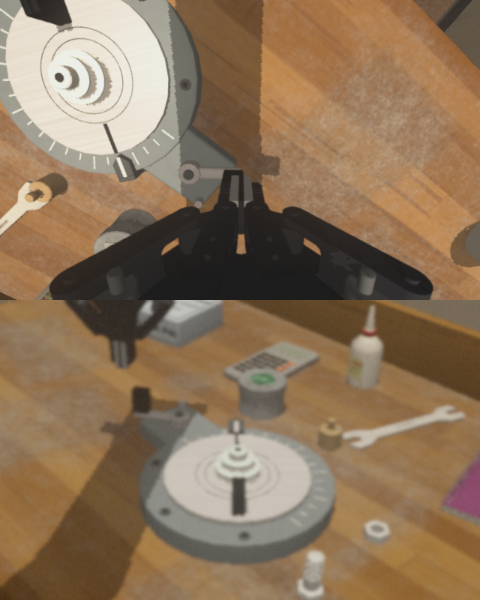

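The dial remains aligned, and the fingers are above the lever's near side at the tab's push face. I'll back off a little further and descend.

Request:
jog_arm --pt "-5 -5 0" --pt "-5 -5 -25" --pt "-5 -5 -50" --pt "-5 -5 -65" --pt "-5 -5 -70" --pt "-5 -5 -70" --pt "-5 -5 -70" --turn '[0,0,0,0,0,0,0]'

```text
clock: 13.67
position: [0.4929, 0.0802, 0.0531]
ee_rot: [-0.312, 0.95, 0.001, 0.001]
ft_force: [0.4, 0.0, 0.9]
grip_width: -0.001
```

Run:
```python
from h import *
o=manip.get_obs();print(o['clock'],o['position'],o['ft_force'],yaw(o),o['joint_pos'])
arc(np.array([552,54.4]),52,-18,[125.6]+list(range(120,44,-6)),o['position'][:2]*1e3,yaw(o))
```

```text
13.6667 [0.49293196 0.08016007 0.05306891] [0.42180915 0.00169832 0.89332217] 216.34521418790746 [ 0.74209775  0.5237204  -1.17327354  1.93459214  0.5544455   1.05736149
  1.53350524]
125.6 [14, 6] turn -0.7
120 [17, 10] turn -6.3
114 [21, 14] turn -12.3
108 [26, 18] turn -18.3
102 [31, 21] turn -24.3
96 [36, 24] turn -30.3
90 [41, 26] turn -36.3
84 [47, 28] turn -42.3
78 [52, 29] turn -48.3
72 [58, 29] turn -54.3
66 [64, 29] turn -60.3
60 [69, 28] turn -66.3
54 [75, 27] turn -72.3
48 [80, 25] turn -78.3
```

Request:
jog_arm --pt "7 3 0" --pt "14 6 0" --pt "17 10 0" --pt "21 14 0" --pt "26 18 0" --pt "31 21 0" --pt "36 24 0" --pt "41 26 0" --pt "47 28 0" --pt "52 29 0" --pt "58 29 0" --pt "58 29 0" --turn '[0,0,-6,-12,-18,-24,-30,-36,-42,-48,-54,-54]'

```text
clock: 14.67
position: [0.5525, 0.1101, 0.0539]
ee_rot: [0.156, 0.988, 0.001, 0.002]
ft_force: [1.2, 0.3, 0.3]
grip_width: -0.001
```

Run:
```python
from h import *
o=manip.get_obs();print(o['clock'],o['position'],o['ft_force'],yaw(o),o['joint_pos'])
for c in('scene','top'):
    p=manip.camera(c);save(p,c+'8');print(c);look(p,['index_tip','pointer_tip','lever_pivot','lever_tab_center'])
arc(np.array([552,54.4]),52,-18,[72,66,60,56,54,52,50],o['position'][:2]*1e3,yaw(o))
```

```text
14.6667 [0.55246652 0.11009071 0.05388362] [1.17344798 0.33278484 0.26799831] 162.08691609881504 [ 0.46014311  0.5350717  -0.9122314   1.78133639  0.48022508  1.05964329
  0.63272087]
scene
index_tip 0.98 [329.1 238.9] [583.3 -25.4]
pointer_tip 0.66 [326.1 237.4] [582.4 -17.8]
lever_pivot 0.78 [291.6 228.4] [550.9  51. ]
lever_tab_center 0.57 [282.8 207.7] [569.1 103.1]
top
index_tip 0.64 [348.2 216.5] [587.3 -23.8]
pointer_tip 0.64 [398.3 262.5] [ 483.5 -128.9]
lever_pivot None
lever_tab_center None
72 [-2, -1] turn -0.1
66 [4, -1] turn -6.1
60 [10, -2] turn -12.1
56 [14, -3] turn -16.1
54 [16, -3] turn -18.1
52 [17, -4] turn -20.1
50 [19, -4] turn -22.1
```

Request:
jog_arm --pt "4 -1 0" --pt "10 -2 0" --pt "14 -3 0" --pt "16 -3 0" --pt "17 -4 0" --pt "17 -4 0" --pt "17 -4 0" --turn '[-6,-12,-16,-18,-20,-20,-20]'

```text
clock: 15.75
position: [0.5678, 0.1053, 0.0531]
ee_rot: [0.322, 0.947, 0.001, 0.001]
ft_force: [-1.3, 1.6, -0.3]
grip_width: -0.001
```

Request:
jog_arm --pt "1 0 0" --pt "2 -1 0" --pt "2 -1 0" --pt "2 -1 0" --turn '[-1,-2,-2,-2]'

```text
clock: 16.08
position: [0.5699, 0.1043, 0.0531]
ee_rot: [0.338, 0.941, 0.001, 0.001]
ft_force: [-1.4, 1.2, 0.2]
grip_width: 0.002
```

Request:
jog_arm --pt "1 -1 0" --pt "2 -1 0" --pt "2 -1 0" --pt "2 -1 0" --turn '[-1,-2,-2,-2]'

```text
clock: 16.42
position: [0.571, 0.1039, 0.053]
ee_rot: [0.355, 0.935, 0.001, 0.001]
ft_force: [-5.2, 2.5, 2.9]
grip_width: 0.0
```

Request:
jog_arm --pt "1 -1 0" --pt "2 -2 0" --pt "2 -2 0" --pt "2 -2 0" --turn '[-1,-2,-2,-2]'

```text
clock: 16.75
position: [0.5712, 0.1041, 0.053]
ee_rot: [0.37, 0.929, 0.001, -0.001]
ft_force: [-9.4, 7.2, 4.6]
grip_width: 0.0
```

The force rose to about 12 N with no further motion, so the lever is at its stop. Backing off and going up.

Request:
jog_arm --pt "-5 4 0" --pt "-12 9 0" --pt "-15 11 0" --pt "-15 11 25" --pt "-15 11 60" --pt "-25 0 100" --pt "-40 -20 140" --pt "-55 -50 180" --pt "-70 -80 210" --pt "-90 -110 230" --pt "-100 -120 240" --pt "-100 -120 240" --turn '[0,0,0,0,0,0,0,0,0,0,0,0]'

```text
clock: 17.75
position: [0.4705, -0.0211, 0.297]
ee_rot: [0.374, 0.928, -0.0, 0.002]
ft_force: [0.3, -0.9, 0.6]
grip_width: 0.006
```

Request:
jog_arm --pt "0 0 0" --pt "0 0 0" --pt "0 0 0" --turn '[0,0,0]'

```text
clock: 18.0
position: [0.4705, -0.0205, 0.2965]
ee_rot: [0.373, 0.928, -0.001, 0.002]
ft_force: [-0.7, 0.6, 0.7]
grip_width: 0.001
```

Run:
```python
from h import *
o=manip.get_obs();print(o['clock'],o['position'],o['ft_force'],yaw(o))
p=manip.camera('wrist');save(p,'wrist9')
r=look(p,['dial_center','index_tip','pointer_tip','lever_pivot','lever_tab_center','nut','bolt','weight','tin'])
d=r['lever_tab_center']-r['lever_pivot'];print(np.degrees(np.arctan2(d[1],d[0])))
T=proj(p,[.5814,-.0227,.038]);print(T)
a=p['frame'][:,:,::-1];x,y=np.clip([T[0]-50,T[1]-33],0,[540,333]).astype(int);print(x,y)
cv2.imwrite('pics/a9.png',np.vstack([cv2.resize(a,(480,300)),cv2.resize(a[y:y+66,x:x+100],(454,300),interpolation=cv2.INTER_CUBIC)[:, :454].copy() if 0 else cv2.resize(a[y:y+62,x:x+100],(480,298),interpolation=cv2.INTER_CUBIC)]))
```

```text
18.0 [ 0.47049464 -0.0204861   0.29652145] [-0.69164022  0.5565534   0.69555719] 136.13821838275962
dial_center 0.95 [315.2 219.3] [525.6 -86.4]
index_tip 0.85 [372.2 216.6] [580.8 -22.7]
pointer_tip 0.66 [374.3 220.1] [587.1 -24. ]
lever_pivot 0.87 [401.2 169.6] [555.4  53.1]
lever_tab_center 0.86 [442.6 168.3] [586.4  93.7]
nut None
bolt 0.86 [228.5 250.9] [ 476.2 -242.7]
weight 0.53 [385.4 271.6] [689.1 -77.7]
tin 0.66 [441.  225.7] [686.7  43.2]
52.6555814846113
[372.46413084 216.90809838]
322 183
```

View pics/a9.png

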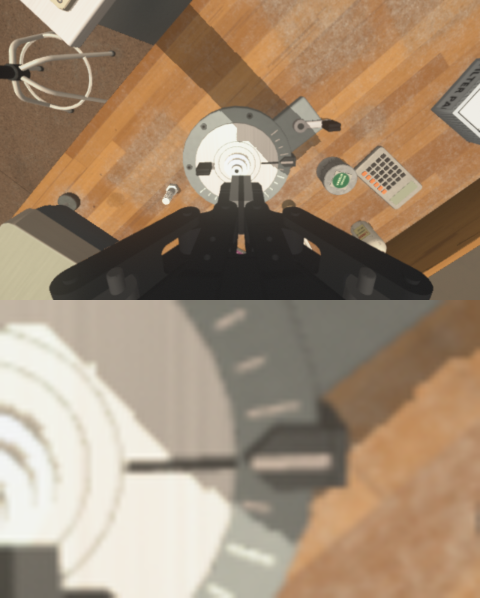

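The index, (128,467)-(236,462) in the crop, runs straight into the pointer line, (252,461)-(328,460). The lever arm is at about 52.7°, where 52° was expected at the locked stop. The arm is clear, so I'm handing in.

```bash
python3 -c "
from h import *
print(manip.hand_in())"
```

```text
the job is handed in; nothing more can be done
None
```

The dial is lined up with the pointer, the lock lever is over at its other stop, and the job was handed in at about 18 s.

- **Dial:** I pushed it about 97° counter-clockwise with shut fingertips on the front half of its tab. A close wrist picture put the index line within about 0.3° of the pointer's line. The last picture, taken after the lever push, still showed them in line by eye.
- **Lever:** I pushed it clockwise until the force rose to about 12 N with no more motion. The last picture gave its arm at about 52.7°, against about 52° expected at the locked stop.
- **Surroundings:** The tool was clear at about 0.3 m when I handed in. The bolt, weight and tin were found where they started, to within measuring error. The nut was not detected in the last picture (hidden behind the gripper), but the path never went near it.
- **Disagreements:** The networks' point readings often differed by 5–8 mm between cameras, and a few picked the wrong thing. I ignored those and used the line measurements for the final alignment.

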